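Pick the red gap gauge from the tray and gauge the fixture's slot

ROBOT

A 6-joint arm with a two-finger parallel gripper is mounted at the origin on a cart in front of the work surface, level with it; the furniture and walls round the work are solid. World frame = base frame: x ahead of the robot, y to its left, z up, the work surface at z = 0. Lengths are in m, angles in degrees, forces in N, time in s.
With the tool pointing down it reaches from about 0.375 to 0.75 m from the base axis. Payload 9 kg.
Tool frame: the origin (TCP) lies where the fingers leave the gripper's body, on its centre line; the fingertips stand 73 mm ahead of it and the grasp point (between the pads) lies 54 mm ahead of it (robot.tip_reach is the distance from the TCP to the fingertips, in m); z points along the fingers, y is the line along which they close (so a half turn about z gives the same grasp; the last joint's range is limited). The gripper opens to 85 mm and grips with 20 to 120 N. Pads are 22 mm wide; open, the fingers measure 114 mm over their backs; the gripper's body (76 mm by 85 mm) begins 54 mm behind the grasp point. The pads swing forward as they close: fully open they stand 13 mm farther back than shut.
Start: joints at [53.13, 5.964, 5.575, 89.605, 0, 77.527], TCP at [0.248, 0.546, 0.304] pointing down, gripper open.
Joint ranges: [-171.21, 171.21], [-48.23, 106.86], [-62.78, 66.21], [-105.2, 120.99], [-86.42, 89.51], [-180, 180]. Speed limits (degrees/s): [127.2, 127.2, 147.25, 180, 180, 180].

INTERFACE

Orientations are given as [roll, pitch, yaw] about the fixed x, y, z axes, in that order (R = Rz(yaw) Ry(pitch) Rx(roll)).
In Python, from plant import robot gives the robot as it stands. Calls block until the motion is done:
- robot.move_pose(position, orientation): joint-space move of the TCP to a pose.
- robot.line_to(position, vel=0.15, rotation=None, guard=None): straight line of the TCP; rotation=None keeps the orientation; vel is the mean speed in m/s. With guard (N) it stops when the force on the tool has changed by that much, and returns True; else False.
- robot.goto_joints(angles): joint-space move.
- robot.set_gripper(opening): finger opening in m; the grip force is fixed at half the most; returns when the fingers have stopped.
- robot.pause(seconds).
- robot.ik(position, orientation): joint angles nearest the present ones, or None.
- robot.observe(): the state.
- robot.grab_frame(name): name is "scene" or "top" or "wrist"; returns the picture (480x640x3 uint8, blue, green, red); there is no depth.
- robot.get_calibration(name): a dict with "vertical_fov" (degrees; the focal length in pixels is half the picture's height over the tangent of half this angle, whatever the lens; pixels are square), "cx", "cy" (the principal point, pixels), "rvec" (rotation vector, rad) and "tvec" (3), from world to camera coordinates, as OpenCV has them. Camera axes: x right, y down, z forward; pixel columns grow to the right and rows downward; lengths in m; the calibration is good to about 2 mm. A picture is of the moment at which its call begins: read the wrist's pose just before it. get_calibration takes no time and is no camera call; for the wrist camera it gives the pose at the moment of the call.
A pose or a line that the arm cannot do raises robot.IKError and nothing moves.
- robot.job_done(): hands the job in; it is judged then, once.
The state is a dict: "time": time; "q": joint angles; "qvel": joint speeds; "joint_torque": joint torques, N m; "tool_pos": TCP position; "tcp_rot": TCP orientation; "ft_force": force on the tool from outside, world axes, zero at the start; "torque": the same for the moment, N m; "gripper_width": finger opening in m; "gripper_force": force on a finger pad.
Only numpy, scipy, OpenCV 4.12 (cv2) and the standard library are available. Lean on these libraries where they do the work, as an engineer would, in place of code of your own. Each camera call takes 0.05 s, during which the arm holds its last target. There are 200 camera calls.

TASK

Pick the gap gauge with the red grip out of the crowded tray, slide its blade into the slot in the near face of the blue steel fixture until the shoulder of the grip is up against that face, and leave it there. The other gauges and both pieces of wood stay in the tray; the wood lying across the grips may be shifted about within it. Do not knock over or push away the bottle, the tape measure or the hole saw.

Things in the scene. Friction and masses are not known exactly. Their poses are not given: they have to be found in the camera images.
- tray: fixed open dark wooden tray 224 (x) x 294 (y) x 45 high, walls 7, inner floor 7 above the bench. Origin under its centre on the bench. Gauges lie in 4 lanes at about y = -93, -31, 31, 93 (which in which varies), blades to +x, shoulders near x = -8; one wood piece bridges the grips at negative y, the other those at positive y, near x = -40
- fixture: fixed gap fixture: blue and steel blocks 90 (x) x 100 (y), 75 high, on a dark base plate 120 x 150 x 10. Origin under its centre on the bench. A flat level slot, 30 wide (y) and 13 high, runs right through it along x, from 38 to 51 above the bench; use the mouth in its face at x = -45, towards the robot
- slot_mouth (a point): middle of the lower edge of the slot's mouth in that face (38 above the bench); axes as the fixture: +x leads into the slot
- gauge_red: gap gauge, red grip, flat in the tray. Steel blade 90 long x 24 wide x 8 thick; grip 64 x 34 x 18 high; undersides flush. Origin on the underside at the middle of the shoulder (where the blade leaves the grip); x along the blade (tip at x = 90, grip from -64 to 0), z up. Centre of mass near x = 24
- gauge_blue: gap gauge, blue grip, flat in the tray. Steel blade 90 long x 24 wide x 6 thick; grip 64 x 34 x 18 high; undersides flush. Origin on the underside at the middle of the shoulder (where the blade leaves the grip); x along the blade (tip at x = 90, grip from -64 to 0), z up. Centre of mass near x = 24
- gauge_yellow: gap gauge, yellow grip, flat in the tray. Steel blade 90 long x 24 wide x 10 thick; grip 64 x 34 x 18 high; undersides flush. Origin on the underside at the middle of the shoulder (where the blade leaves the grip); x along the blade (tip at x = 90, grip from -64 to 0), z up. Centre of mass near x = 24
- gauge_green: gap gauge, green grip, flat in the tray. Steel blade 90 long x 24 wide x 5 thick; grip 64 x 34 x 18 high; undersides flush. Origin on the underside at the middle of the shoulder (where the blade leaves the grip); x along the blade (tip at x = 90, grip from -64 to 0), z up. Centre of mass near x = 24
- wood_wide: light wooden offcut 38 (x) x 110 (y) x 18 high, lying across two grips in the tray (its underside on top of the grips); origin at the centre of its underside, z up
- wood_thin: light wooden offcut 30 (x) x 100 (y) x 12 high, lying across the other two grips; origin at the centre of its underside, z up
- spray_bottle: upright clear bottle, 40 x 46 x 164 high, loose, standing between tray and fixture; origin at the centre of its underside
- tape_measure: yellow tape measure 39 x 87 x 69 high, loose, beside the fixture; origin at the centre of its underside
- holesaw: red hole saw, 41 diameter, 54 high, loose, at the fixture's other side; origin at the centre of its underside

How it is judged:
By the outcome, as a careful person would: the job done as asked, in the order asked, and still so for the second after the job is handed in, with the robot touching nothing.
It also fails if it takes over 58 s, if anything falls off the work surface, if the arm or the gripper's body presses on something with over 40 N, if the wrist force passes 120 N, or if a joint passes its speed limit or range.

## Working session

There is one attempt and no reset: what is moved stays moved. The work goes in short steps, each a Python script; the robot and the scene stay as the last script left them, time stands still between calls to the robot, and variables do not carry over. Pictures are saved under pics/ and viewed, at most 14 in all, crops included, and the job is handed in when it is done.

```bash
ls; mkdir -p pics; python3 - <<'E'
from plant import robot
import cv2
for n in("scene","top"):
    cv2.imwrite(f"pics/{n}0.png",robot.grab_frame(n)); c=robot.get_calibration(n); print(n,c)
print(robot.observe())
E
```

```text
pics
scene {'vertical_fov': 51.96791308697823, 'cx': 315.9400164307294, 'cy': 243.24824320190942, 'rvec': array([ 2.25163596, -0.51267564,  0.21161379]), 'tvec': array([-0.51501501,  0.239797  ,  0.93563221])}
top {'vertical_fov': 55.72619035469435, 'cx': 324.0978608694667, 'cy': 234.87016961198538, 'rvec': array([ 2.17731538, -2.12636533,  0.15018614]), 'tvec': array([0.0210855 , 0.57494677, 0.97943912])}
{'time': 0.1, 'q': array([ 5.31302751e+01,  5.99673921e+00,  5.53274096e+00,  8.96033987e+01,
       -3.93612177e-04,  7.75252362e+01]), 'qvel': array([ 0.00103567, -0.06943845,  0.17674373,  0.00178259,  0.08927329,
        0.00864807]), 'joint_torque': array([ 7.51304993e-03, -5.58207536e+01,  5.04720211e+01,  1.29537407e-02,
       -2.29703546e-04, -6.38119718e-05]), 'tool_pos': array([0.24769922, 0.54626593, 0.30319604]), 'tcp_rot': array([-1.79934109e+02, -1.41740582e-02,  1.55605031e+02]), 'ft_force': array([-0.89829594, -0.09266491,  0.53199211]), 'torque': array([-0.06720125, -0.01784986,  0.00884407]), 'gripper_force': 0.0, 'gripper_width': 0.0853733651383894}
```

View pics/top0.png

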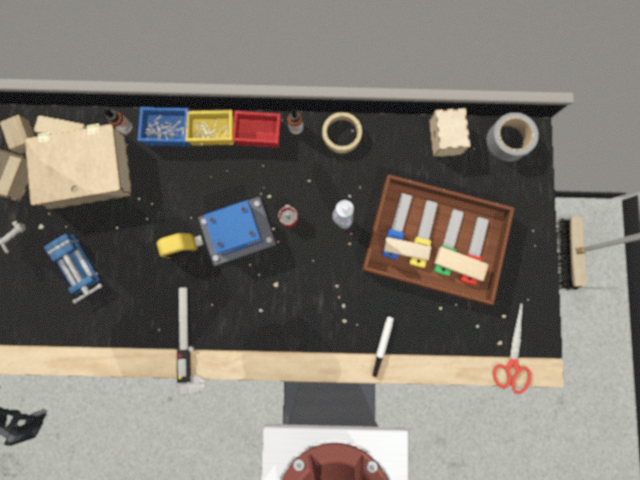

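View pics/scene0.png

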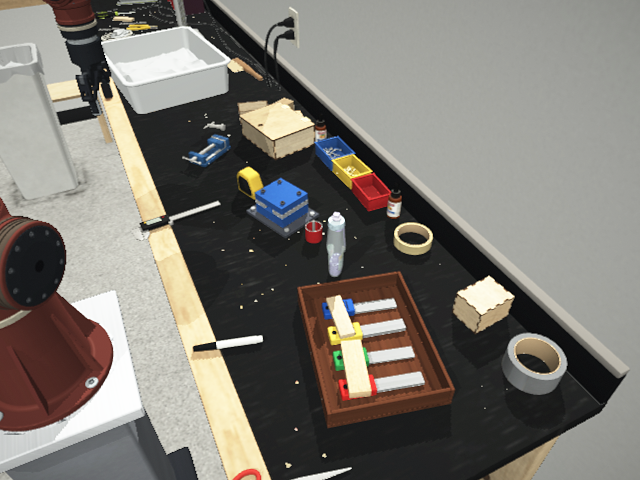

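The top view shows the tray near px (438,240) and the red gauge in the right lane (grip at 470,270), with a wood piece over the green and red grips. The blue fixture is at (232,228) and the bottle at (343,213). The scene view agrees. Next I'll measure from the top view.

```bash
cat > h.py <<'E'
import numpy as np, cv2
from plant import robot
def cal(n):
    c=robot.get_calibration(n); f=240/np.tan(np.radians(c["vertical_fov"]/2))
    return np.array([[f,0,c["cx"]],[0,f,c["cy"]],[0,0,1]]),cv2.Rodrigues(c["rvec"])[0],np.asarray(c["tvec"])
def onplane(uv,z,C):
    K,R,t=C; o=-R.T@t
    d=(R.T@np.linalg.inv(K)@np.c_[np.atleast_2d(uv),np.ones(len(np.atleast_2d(uv)))].T).T
    return o+d*((z-o[2])/d[:,2])[:,None]
def proj(P,C):
    K,R,t=C; p=(K@(R@np.atleast_2d(P).T+t[:,None])).T; return p[:,:2]/p[:,2:]
def blobs(img,lo,hi,roi,minarea=20):
    x0,y0,x1,y1=roi; m=cv2.inRange(cv2.cvtColor(img,cv2.COLOR_BGR2HSV),np.array(lo),np.array(hi))
    k=np.zeros_like(m);k[y0:y1,x0:x1]=m[y0:y1,x0:x1]
    cs,_=cv2.findContours(k,cv2.RETR_EXTERNAL,cv2.CHAIN_APPROX_NONE)
    return sorted([c for c in cs if cv2.contourArea(c)>=minarea],key=cv2.contourArea,reverse=True)
def rect(c,z,C):
    "min-area rectangle in world mm/deg of a contour seen at height z"
    p=onplane(c[:,0,:].astype(float),z,C)[:,:2]*1000
    return cv2.minAreaRect(p.astype(np.float32))
E
python3 - <<'E'
from h import *
im=cv2.imread("pics/top0.png");C=cal("top")
np.set_printoptions(precision=1,suppress=True)
print("cam",-C[1].T@C[2])
tc=[(387,177),(514,206),(493,302),(364,268)]
P=onplane(tc,.045,C)*1000;print("tray",P[:,:2],P.mean(0),np.linalg.norm(P-np.roll(P,-1,0),axis=1))
T=(350,165,530,310)
for n,lo,hi,roi,z in[("fix",(100,120,60),(118,255,255),(190,190,275,270),.075),
 ("wood",(10,40,150),(22,140,255),T,.04),("blade",(0,0,120),(180,30,230),T,.015),("red",(0,180,120),(6,255,255),T,.025),("red2",(174,180,120),(180,255,255),T,.025),
 ("green",(45,120,60),(80,255,255),T,.025),("tape",(22,130,100),(32,255,255),(140,220,205,270),.06)]:
    for c in blobs(im,lo,hi,roi): print(n,cv2.boundingRect(c),[np.round(v,1) for v in rect(c,z,C)])
E
```

```text
cam [0.4 0.  1. ]
tray [[ 709.6 -105.1]
 [ 649.5 -391.9]
 [ 434.  -338.6]
 [ 501.7  -55.2]] [ 573.7 -222.7   45. ] [293.  222.  291.4 213.8]
fix (204, 200, 56, 53) [array([581.1, 234.4]), array([98.5, 99.9]), np.float64(20.3)]
wood (434, 247, 55, 34) [array([ 518.1, -271.9]), array([117.1,  44.6]), np.float64(70.2)]
wood (384, 238, 47, 23) [array([ 549. , -151.3]), array([103.8,  36.3]), np.float64(80.0)]
blade (418, 201, 19, 38) [array([ 620.4, -202.9]), array([26.1, 87.2]), np.float64(76.4)]
blade (469, 218, 19, 38) [array([ 583.8, -320.3]), array([26.6, 86.5]), np.float64(75.5)]
blade (444, 210, 19, 38) [array([ 600.7, -261.9]), array([25.8, 87. ]), np.float64(73.9)]
blade (392, 193, 20, 38) [array([ 636.2, -143.1]), array([25.1, 87.5]), np.float64(74.3)]
blade (350, 201, 4, 24) [array([631.4, -27.5]), array([54.1,  7. ]), np.float64(0.9)]
green (435, 266, 14, 9) [array([ 501.9, -231.8]), array([32.3, 12.2]), np.float64(72.7)]
tape (156, 233, 41, 24) [array([545.5, 359.6]), array([45.3, 84.2]), np.float64(14.7)]
```

```bash
python3 - <<'E'
from h import *
for y in(-14,166,76,-104): print(y,robot.ik([.55,-.28,.3],[180,0,y]),robot.ik([.4,.17,.2],[180,0,y+30]))
robot.move_pose([.55,-.28,.3],[180,0,-14])
C=cal("wrist");np.savez("w1.npz",K=C[0],R=C[1],t=C[2]);cv2.imwrite("pics/w1.png",robot.grab_frame("wrist"))
print("cam",-C[1].T@C[2],robot.observe()["time"])
E
```

```text
-14 [-39.10202249   8.95840891   8.39785274  89.43944383   0.
 154.89797751] [  5.67673631 -23.86543047 -32.24169146  81.62373901   0.
 169.67673631]
166 [-39.10202249   8.95840891   8.39785274  89.43944383   0.
 -25.10202249] [  5.67673631 -23.86543047 -32.24169146  81.62373901   0.
 -10.32326369]
76 [-39.10202249   8.95840891   8.39785274  89.43944383   0.
  64.89797751] [  5.67673631 -23.86543047 -32.24169146  81.62373901   0.
  79.67673631]
-104 [ -39.10202249    8.95840891    8.39785274   89.43944383    0.
 -115.10202249] [   5.67673631  -23.86543047  -32.24169146   81.62373901    0.
 -100.32326369]
cam [ 0.62499493 -0.29879535  0.36956899] 3.2333
```

View pics/w1.png

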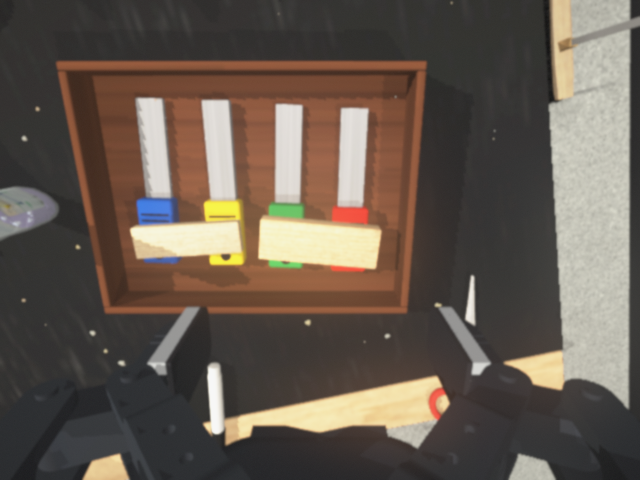

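The wrist view shows the red grip at px (350,238), its blade from (354,108) to (352,208), and the wide wood at (320,242). The tray runs from (60,65) to (425,310).

```bash
python3 - <<'E'
from h import *
im=cv2.imread("pics/w1.png");d=np.load("w1.npz");C=d["K"],d["R"],d["t"]
np.set_printoptions(precision=1,suppress=True)
T=(75,75,410,300)
for n,lo,hi,z in[("wood",(10,40,150),(24,140,255),.043),("blade",(0,0,120),(180,40,255),.015),("red",(0,200,120),(4,255,255),.025),("red2",(176,200,100),(180,255,255),.025),("green",(45,120,60),(80,255,255),.025)]:
    for c in blobs(im,lo,hi,T,60): print(n,cv2.boundingRect(c),[np.round(v,1) for v in rect(c,z,C)])
tc=[(59,63),(426,63),(407,311),(106,311)]
P=onplane(tc,.045,C)*1000;print("tray",P[:,:2],P.mean(0),np.linalg.norm(P-np.roll(P,-1,0),axis=1))
print("red shoulder corners",onplane([(332,208),(368,208)],.025,C)*1000)
print("wood top corners",onplane([(262,217),(381,226),(377,268),(260,256)],.043,C)*1000)
E
```

```text
wood (129, 220, 115, 39) [array([ 551.8, -156.6]), array([101.8,  34.1]), np.float64(78.8)]
wood (257, 205, 125, 75) [array([ 519.7, -272.9]), array([112.8,  70.9]), np.float64(72.7)]
wood (306, 151, 32, 53) [array([ 576.4, -290.2]), array([27.8, 44.2]), np.float64(73.8)]
wood (248, 142, 28, 60) [array([ 593.7, -240.4]), array([23.1, 50.5]), np.float64(74.0)]
wood (180, 171, 27, 24) [array([ 599.2, -179.9]), array([22.3, 20.1]), np.float64(76.1)]
wood (177, 141, 29, 18) [array([ 625.7, -188.1]), array([24.5, 13.9]), np.float64(78.2)]
wood (309, 141, 25, 9) [array([ 603.5, -295.6]), array([20.3,  6.3]), np.float64(79.6)]
wood (371, 185, 9, 25) [array([ 548.4, -331.2]), array([ 6.5, 21.5]), np.float64(72.6)]
blade (202, 100, 35, 100) [array([ 618.3, -203.3]), array([25.3, 89.3]), np.float64(76.4)]
blade (136, 98, 36, 100) [array([ 634.6, -145.4]), array([25.1, 89.5]), np.float64(74.3)]
blade (338, 108, 30, 98) [array([ 582.7, -320.6]), array([24.7, 88.6]), np.float64(75.2)]
blade (275, 104, 28, 99) [array([ 599.8, -263.6]), array([23.9, 89.3]), np.float64(73.3)]
blade (132, 224, 104, 29) [array([ 545.9, -143. ]), array([102.3,  26.8]), np.float64(79.0)]
green (270, 206, 31, 10) [array([ 552.5, -248.4]), array([28.4,  8.5]), np.float64(72.6)]
green (269, 261, 32, 7) [array([ 499.4, -233.1]), array([30.7,  5.2]), np.float64(70.9)]
tray [[ 714.4 -110. ]
 [ 644.6 -391.2]
 [ 431.7 -339. ]
 [ 501.9  -56.6]] [ 573.1 -224.2   45. ] [289.7 219.2 291.1 219.1]
red shoulder corners [[ 543.7 -291.7   25. ]
 [ 535.6 -324.5   25. ]]
wood top corners [[ 555.  -229.3   43. ]
 [ 521.1 -331.2   43. ]
 [ 481.8 -319.7   43. ]
 [ 519.7 -216.8   43. ]]
```

```bash
python3 - <<'E'
from h import *
robot.set_gripper(.065)
robot.move_pose([.5194,-.2742,.16],[180,0,71])
print("g",robot.line_to([.5194,-.2742,.103],vel=.1,guard=15), robot.observe()["tool_pos"])
robot.set_gripper(.0)
o=robot.observe();print(o["gripper_width"],o["gripper_force"])
robot.line_to([.5194,-.2742,.16],vel=.15); print(robot.observe()["gripper_width"])
robot.line_to([.613,-.2345,.16],vel=.15,rotation=[180,0,75.5])
print("g",robot.line_to([.613,-.2345,.0965],vel=.08,guard=8), robot.observe()["tool_pos"])
robot.set_gripper(.055)
robot.line_to([.613,-.2345,.17],vel=.2)
robot.move_pose([.55,-.28,.25],[180,0,-14.8])
C=cal("wrist");np.savez("w2.npz",K=C[0],R=C[1],t=C[2]);cv2.imwrite("pics/w2.png",robot.grab_frame("wrist"))
print(robot.observe()["time"])
E
```

```text
g False [ 0.5196138  -0.27435146  0.10346078]
0.03621070964451022 60.62812328338623
0.03600690520714577
g True [ 0.61203378 -0.23406564  0.09593376]
10.35
```

View pics/w2.png

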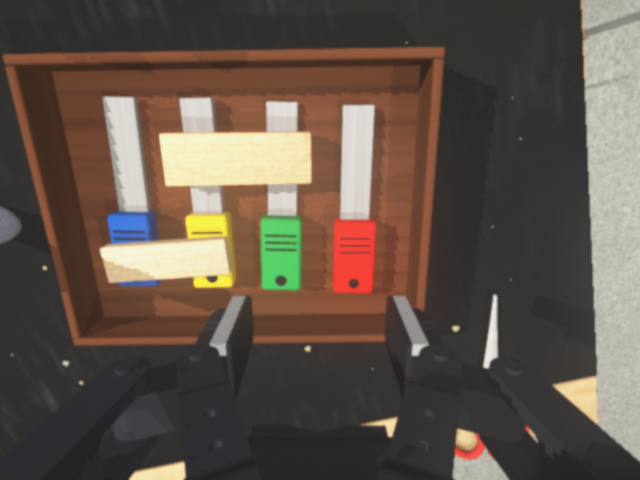

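The wood now lies across the green and yellow blades, and the red gauge is free (grip at 354,257). I'll measure it and grasp it in one script, with checks on the numbers first.

```bash
python3 - <<'E'
from h import *
im=cv2.imread("pics/w2.png");d=np.load("w2.npz");C=d["K"],d["R"],d["t"]
c=blobs(im,(0,0,120),(180,40,255),(320,90,400,225),200)[0]
hsv=im.copy();r=((im[:,:,2]>140)&(im[:,:,1]<80)&(im[:,:,0]<80)).astype(np.uint8)*255
r[:,:320]=0;r[:,390:]=0;r[:200]=0;r[300:]=0
g=max(cv2.findContours(r,cv2.RETR_EXTERNAL,cv2.CHAIN_APPROX_NONE)[0],key=cv2.contourArea)
B=rect(c,.015,C);G=rect(g,.025,C);print(B,G)
a=np.radians(-14.8);u=np.array([np.cos(a),np.sin(a)])
s1=np.array(B[0])-45*u;s2=np.array(G[0])+32*u;print(s1,s2)
s=(s1+s2)/2
assert np.linalg.norm(s1-s2)<8 and np.linalg.norm(s-[539.3,-308.8])<8
p=(s-17*u)/1000;print(p)
robot.set_gripper(.047)
robot.move_pose([*p,.15],[180,0,-14.8])
print("g",robot.line_to([*p,.083],vel=.08,guard=12),robot.observe()["tool_pos"])
robot.set_gripper(0)
o=robot.observe();print(o["gripper_width"],o["gripper_force"],o["time"])
robot.line_to([*p,.16],vel=.15)
o=robot.observe();print(o["gripper_width"],o["ft_force"],o["torque"])
b=robot.observe()["tool_pos"];robot.line_to([b[0],b[1],.30],vel=.25)
C=cal("wrist");np.savez("w3.npz",K=C[0],R=C[1],t=C[2]);cv2.imwrite("pics/w3.png",robot.grab_frame("wrist"))
o=robot.observe();print(o["tool_pos"],o["tcp_rot"],o["time"])
E
```

```text
((582.4519653320312, -320.1526794433594), (24.713178634643555, 89.08334350585938), 74.78291320800781) ((509.59521484375, -300.62628173828125), (35.99026107788086, 68.44640350341797), 74.49793243408203)
[ 538.94491284 -308.65762034] [ 540.53356328 -308.80054599]
[ 0.52330324 -0.30438651]
g False [ 0.52358113 -0.30467588  0.083594  ]
0.03280927103754126 60.34594416618347 12.3583
0.03246201811731069 [ 0.27602694  0.44531105 -1.37806526] [ 0.03151524  0.00936587 -0.01725285]
[ 0.52243384 -0.3036359   0.29716345] [-179.89856399    0.19421349  -14.7996701 ] 13.7833
```

View pics/w3.png

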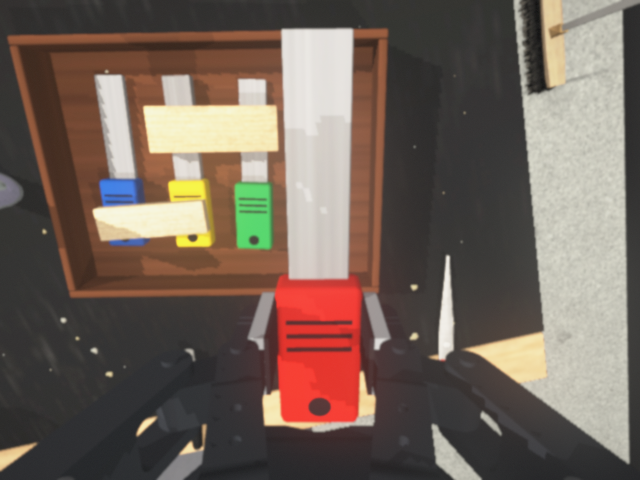

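The red gauge is held straight, with the shoulder at about row 281 and the blade tip at row 30. Now I'll look at the fixture, and check how the gauge sits in the hand.

```bash
python3 - <<'E'
from h import *
np.set_printoptions(precision=4,suppress=True)
robot.move_pose([.53,.095,.30],[180,0,20])
robot.pause(.2)
C=cal("wrist");im=robot.grab_frame("wrist");o=robot.observe()
np.savez("w4.npz",K=C[0],R=C[1],t=C[2],p=o["tool_pos"],r=o["tcp_rot"]);cv2.imwrite("pics/w4.png",im)
print(o["tool_pos"],o["tcp_rot"],o["time"])
E
```

```text
[0.5302 0.0943 0.2999] [179.9991   0.0071  19.9261] 15.5167
```

View pics/w4.png

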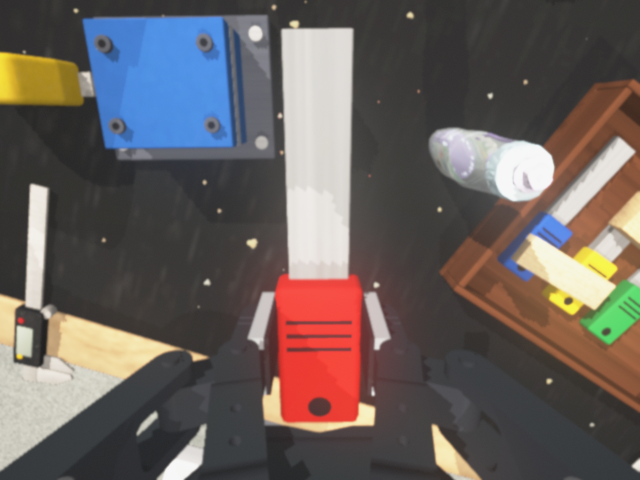

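The fixture's top face has corners near (84,19), (223,16), (234,148) and (106,149), with the near face along row 148. The blade tip is at row 29. Next I'll compute the fixture and in-hand poses.

```bash
python3 - <<'E'
from h import *
from scipy.spatial.transform import Rotation as Ro
np.set_printoptions(precision=2,suppress=True)
im=cv2.imread("pics/w4.png");d=np.load("w4.npz");C=d["K"],d["R"],d["t"]
hsv=cv2.cvtColor(im,cv2.COLOR_BGR2HSV)
print("profile",[tuple(hsv[80,c]) for c in range(214,250,4)],[tuple(hsv[r,150]) for r in range(140,156,2)])
def fit(pts):  # line fit
    vx,vy,x,y=cv2.fitLine(np.float32(pts),cv2.DIST_HUBER,0,.01,.01).ravel();n=np.array([-vy,vx]);return np.r_[n,-n@[x,y]]
def inter(a,b): p=np.cross(a,b);return p[:2]/p[2]
def quad(m,rows,cols):
    L=fit([(np.flatnonzero(m[r])[0]-.5,r) for r in rows]);Rr=fit([(np.flatnonzero(m[r])[-1]+.5,r) for r in rows])
    T=fit([(c,np.flatnonzero(m[:,c])[0]-.5) for c in cols]);B=fit([(c,np.flatnonzero(m[:,c])[-1]+.5) for c in cols])
    return np.array([inter(T,L),inter(T,Rr),inter(B,Rr),inter(B,L)])
top=((hsv[...,0]>98)&(hsv[...,0]<120)&(hsv[...,1]>120)&(hsv[...,2]>150)); top[:,240:]=0;top[160:]=0
q=quad(top,range(30,135,5),range(120,215,5));P=onplane(q,.075,C)*1000
print(q,P[:,:2],np.linalg.norm(P-np.roll(P,-1,0),axis=1))
y=P[3]-P[2];print("centre",P.mean(0),"yaw near edge",np.degrees(np.arctan2(-y[0],y[1])),"near mid",(P[2]+P[3])/2)
for i,j in((2,1),(3,0),(1,0)):
    e=P[j]-P[i];print(np.degrees(np.arctan2(e[1],e[0])))
bl=(hsv[...,1]<45)&(hsv[...,2]>110);bl[:,:278]=0;bl[:,358:]=0;bl[285:]=0;bl[:20]=0
n,l,s,_=cv2.connectedComponentsWithStats(bl.astype(np.uint8));bl=l==1+np.argmax(s[1:,4])
qb=quad(bl,range(50,250,10),range(295,342,4));print("blade px",qb)
rd=(im[...,2]>120)&(im[...,1]<90)&(im[...,0]<90);rd[:,:265]=0;rd[:,370:]=0;rd[:265]=0;rd[430:]=0
qr=quad(rd,range(345,400,5),range(290,350,5));print("grip px",qr)
K,R,t=C
obj=np.float32([[90,12,8],[90,-12,8],[0,-12,8],[0,12,8],[0,17,18],[0,-17,18],[-64,-17,18],[-64,17,18]])
px=np.r_[qb,qr]
for k in ([0,1,4,5,6,7],[0,1,2,3,4,5,6,7]):
    ok,rv,tv=cv2.solvePnP(obj[k],px[k].astype(np.float32),K,None,flags=cv2.SOLVEPNP_ITERATIVE)
    Rg=R.T@cv2.Rodrigues(rv)[0];tg=R.T@(tv.ravel()/1000-t)
    pr=cv2.projectPoints(obj[k],rv,tv,K,None)[0][:,0];print("err",np.abs(pr-px[k]).max())
    Rt=Ro.from_euler("xyz",d["r"],degrees=True).as_matrix()
    print("gauge in tool mm",Rt.T@(tg-d["p"])*1000,"world rpy",Ro.from_matrix(Rg).as_euler("xyz",degrees=True),tg)
E
```

```text
profile [(np.uint8(107), np.uint8(164), np.uint8(230)), (np.uint8(107), np.uint8(164), np.uint8(232)), (np.uint8(107), np.uint8(164), np.uint8(232)), (np.uint8(108), np.uint8(165), np.uint8(216)), (np.uint8(108), np.uint8(147), np.uint8(109)), (np.uint8(120), np.uint8(9), np.uint8(109)), (np.uint8(108), np.uint8(135), np.uint8(106)), (np.uint8(109), np.uint8(84), np.uint8(106)), (np.uint8(117), np.uint8(21), np.uint8(111))] [(np.uint8(107), np.uint8(168), np.uint8(223)), (np.uint8(107), np.uint8(168), np.uint8(223)), (np.uint8(107), np.uint8(168), np.uint8(223)), (np.uint8(108), np.uint8(166), np.uint8(215)), (np.uint8(111), np.uint8(106), np.uint8(147)), (np.uint8(112), np.uint8(25), np.uint8(110)), (np.uint8(114), np.uint8(23), np.uint8(112)), (np.uint8(120), np.uint8(17), np.uint8(120))]
[[ 81.88  18.21]
 [222.66  16.66]
 [233.06 147.5 ]
 [105.53 147.5 ]] [[608.5  296.43]
 [642.63 204.98]
 [559.96 173.92]
 [526.81 265.5 ]] [97.61 88.31 97.39 87.35]
centre [584.48 235.21  75.  ] yaw near edge 19.897136816152525 near mid [543.39 219.71  75.  ]
20.590837834543557
20.741115964420025
110.46125406031601
blade px [[279.76  27.5 ]
 [353.49  27.5 ]
 [348.73 277.5 ]
 [287.99 277.5 ]]
grip px [[272.15 281.44]
 [363.26 278.99]
 [359.53 420.2 ]
 [282.31 420.98]]
err 2.6317139
gauge in tool mm [16.39  0.53 80.74] world rpy [ 0.37  2.44 20.44] [0.55 0.1  0.22]
err 4.093292
gauge in tool mm [15.91  0.48 80.12] world rpy [ 0.45  1.37 20.42] [0.55 0.1  0.22]
```

```bash
cat > fx.py <<'E'
from h import *
def fit(pts):
    vx,vy,x,y=cv2.fitLine(np.float32(pts),cv2.DIST_HUBER,0,.01,.01).ravel();n=np.array([-vy,vx]);return np.r_[n,-n@[x,y]]
def inter(a,b): p=np.cross(a,b);return p[:2]/p[2]
E
python3 - <<'E'
from fx import *
np.set_printoptions(precision=2,suppress=True)
robot.move_pose([.4908,.2002,.30],[180,-1.2,19.9]);robot.pause(.2)
C=cal("wrist");im=robot.grab_frame("wrist");o=robot.observe()
np.savez("w5.npz",K=C[0],R=C[1],t=C[2],p=o["tool_pos"],r=o["tcp_rot"]);cv2.imwrite("pics/w5.png",im)
print(o["tool_pos"]*1000,o["tcp_rot"],o["time"])
hsv=cv2.cvtColor(im,cv2.COLOR_BGR2HSV)
m=(hsv[...,0]>98)&(hsv[...,0]<120)&(hsv[...,1]>120)&(hsv[...,2]>150);m[180:]=0
for r in(30,60,90,120):
    x=np.flatnonzero(m[r]);b=np.flatnonzero((hsv[r,:,1]<45)&(hsv[r,:,2]>110)&(abs(np.arange(640)-318)<60))
    e=onplane([(x[0]-.5,r),(x[-1]+.5,r)],.075,C)*1000
    print(r,x[0],x[-1],b[0],b[-1],e[:,:2].ravel(),"mid",e.mean(0)[:2])
for c in(265,275,365,375):
    y=np.flatnonzero(m[:,c]);print(c,y[-1] if len(y) else None, onplane([(c,y[-1]+.5)],.075,C)*1000 if len(y) else 0)
E
```

```text
[491.24 199.32 299.88] [180.    -1.19  19.81] 16.2917
30 242 379 282 352 [605.13 297.63 638.14 205.98] mid [621.64 251.8 ]
60 244 378 283 351 [587.01 290.78 619.98 199.26] mid [603.5  245.02]
90 246 377 283 351 [568.13 283.64 601.04 192.25] mid [584.58 237.94]
120 248 376 284 350 [548.42 276.19 581.28 184.93] mid [564.85 230.56]
265 152 [[530.08 256.64  75.  ]]
275 152 [[532.69 249.39  75.  ]]
365 151 [[556.86 184.47  75.  ]]
375 151 [[559.47 177.23  75.  ]]
```

View pics/w5.png

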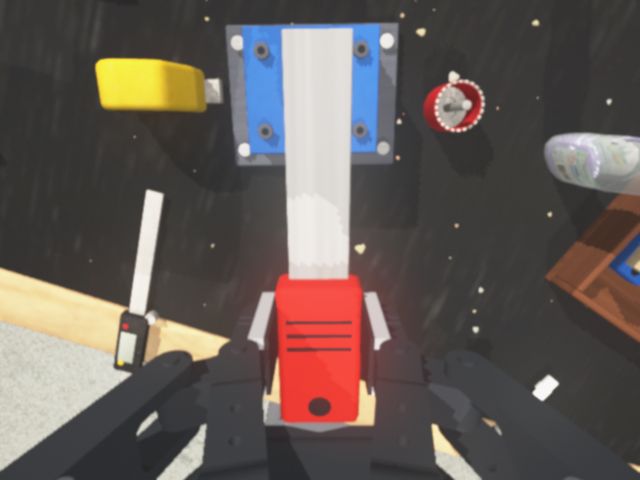

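The fixture top spans cols 244–378 at row 60 and the blade spans 283–351, so the TCP line has to shift about 3–4 mm to +y. I'll correct that and approach the mouth.

```bash
cat >> fx.py <<'E'
Y=np.radians(20.4);U=np.array([np.cos(Y),np.sin(Y)]);N=np.array([-U[1],U[0]]);ROT=[180,-1.2,19.9]
def settle(xy,z,v=.1,guard=None):
    "line to xy,z (m), then once more with the standing error taken out"
    T=np.r_[xy,z]
    if robot.line_to(T,vel=v,rotation=ROT,guard=guard): return True
    robot.pause(.15);e=T-robot.observe()["tool_pos"];robot.line_to(T+e,vel=.05,rotation=ROT,guard=guard);robot.pause(.15)
E
python3 - <<'E'
from fx import *
np.set_printoptions(precision=2,suppress=True)
d=np.load("w5.npz");C=d["K"],d["R"],d["t"];p=d["p"][:2]
b=[(onplane([((l+r)/2,y)],.2315,C)[0,:2]-p)@N*1000 for y,l,r in((30,282,352),(60,283,351),(90,283,351),(120,284,350))]
print("blade lateral",b)
lat=(3.65-np.mean(b))/1000; assert abs(lat)<.006
line0=p+lat*N                 # TCP line point; face is 56.5 mm ahead along U
np.save("line0.npy",line0)
pre=line0+U*(.0565-.017-.09-.018)
settle(pre,.25);settle(pre,.1165)
o=robot.observe();print(pre*1000,o["tool_pos"]*1000,o["tcp_rot"],o["ft_force"],o["time"])
im=robot.grab_frame("scene");cv2.imwrite("pics/s5.png",cv2.resize(im[160:260,220:345],None,fx=6,fy=6,interpolation=cv2.INTER_CUBIC))
E
```

```text
blade lateral [np.float64(-1.0115578110508825), np.float64(-0.9045279058645939), np.float64(-0.7929506172905492), np.float64(-0.6765298479185604)]
[425.47 179.66] [425.16 179.62 115.99] [180.   -1.2  19.9] [ 0.29 -0.12 -0.98] 19.875
```

View pics/s5.png

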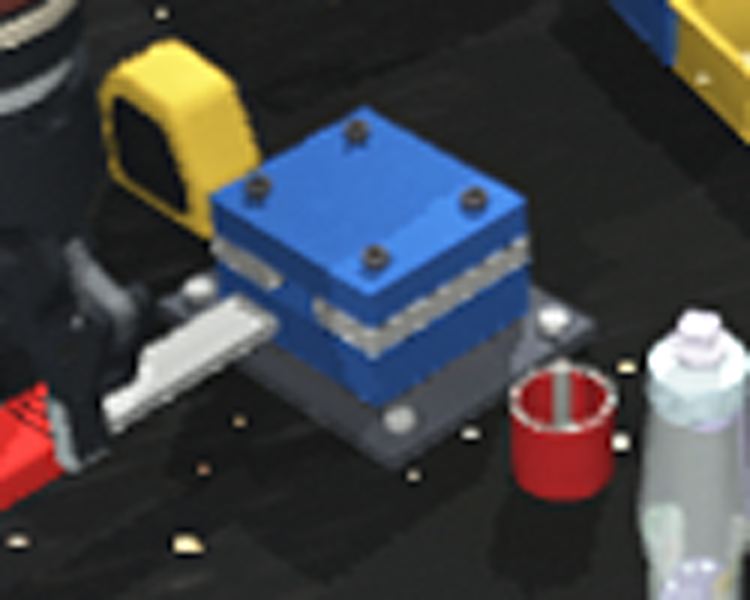

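The scene crop shows the slot gap between the steel strips, crop x about 280–315 and y 270–320. The blade tip is just in front of it, with its top edge from (238,296) to (277,320). I'll compare these with projections.

```bash
python3 - <<'E'
from fx import *
np.set_printoptions(precision=1,suppress=True)
C=cal("scene");line0=np.load("line0.npy")
crop=lambda P:((proj(P,C)-[220,160]+.5)*6-.5)
face=line0+.0565*U+N*-.00085; t=robot.observe()["tool_pos"]
k=lambda xy,l,z:[*(xy+l*N),z]
print("slot mouth L/R low, L/R high",crop([k(face,.015,.038),k(face,-.015,.038),k(face,.015,.051),k(face,-.015,.051)]))
print("block top near corners",crop([k(face,.05,.075),k(face,-.05,.075),k(face+.09*U,.05,.075),k(face+.09*U,-.05,.075)]))
tip=t[:2]+(.1066)*U-N*.00085
for z in(.036,.040,.044): print("tip top L,R z bottom",z,crop([k(tip,.012,z+.008),k(tip,-.012,z+.008),k(tip,-.012,z)]))
E
```

```text
slot mouth L/R low, L/R high [[266.4 292. ]
 [314.2 322.5]
 [263.8 267.2]
 [311.9 297.6]]
block top near corners [[203.5 186.3]
 [366.2 287. ]
 [362.6  97.4]
 [525.8 190.4]]
tip top L,R z bottom 0.036 [[235.8 303.6]
 [274.1 328.4]
 [275.7 343.7]]
tip top L,R z bottom 0.04 [[234.9 296. ]
 [273.3 320.7]
 [274.9 336.1]]
tip top L,R z bottom 0.044 [[234.  288.3]
 [272.5 313. ]
 [274.1 328.4]]
```

```bash
python3 - <<'E'
from fx import *
C=cal("scene");line0=np.load("line0.npy");im=robot.grab_frame("scene")
s=16;big=cv2.resize(im[183:220,245:295],None,fx=s,fy=s,interpolation=cv2.INTER_CUBIC)
crop=lambda P:((proj(P,C)-[245,183]+.5)*s-.5)
face=line0+.0565*U+N*-.00085; t=robot.observe()["tool_pos"]
k=lambda xy,l,z:[*(xy+l*N),z]
def dr(P,c):
    for q in crop(P): cv2.drawMarker(big,(int(q[0]),int(q[1])),c,cv2.MARKER_CROSS,12,1)
dr([k(face,.015,.038),k(face,-.015,.038),k(face,.015,.051),k(face,-.015,.051)],(0,255,255))
dr([k(face,l,z) for l in(-.05,.05) for z in(.01,.038,.051,.075)],(0,255,0))
tip=t[:2]+(.1066)*U-N*.00085
dr([k(tip,.012,.048),k(tip,-.012,.048),k(tip,-.012,.04)],(0,0,255))
cv2.imwrite("pics/s6.png",big)
E
```

```text
(no output)
```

View pics/s6.png

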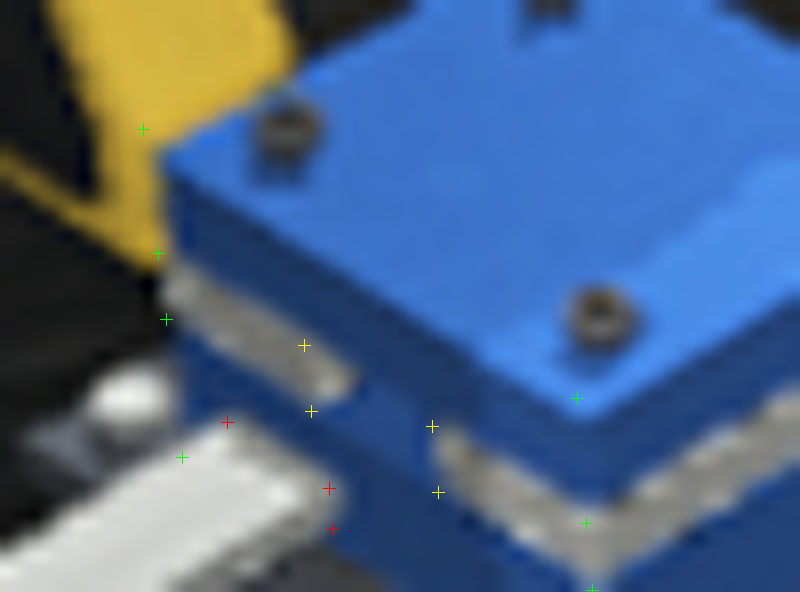

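The steel strips line up laterally with their projection to within about 0.5 mm. The tip looks about 1.5 mm low relative to the slot, so I'll raise it 1.7 mm and insert with a force guard.

```bash
python3 - <<'E'
from fx import *
np.set_printoptions(precision=2,suppress=True)
line0=np.load("line0.npy");z=.1177
at=lambda s:line0+U*(.0565-.017-s)   # s: shoulder to face distance
settle(at(.108),z)
def rep(m):
    o=robot.observe();f=o["ft_force"];print(m,"gap",((line0+U*.0395-o["tool_pos"][:2])@U)*1000,"lat",((o["tool_pos"][:2]-line0)@N)*1000,"z",o["tool_pos"][2]*1000,"F ax/lat/z",f[:2]@U,f[:2]@N,f[2],"w",o["gripper_width"]*1000,"t",o["time"])
rep("pre")
e=np.r_[at(.108),z]-robot.observe()["tool_pos"]
# standing error of the arm was removed by settle; keep the same command offset by moving relative
g=False
for s in(.075,.05):
    g=robot.line_to([*at(s),z+.0005],vel=.05,guard=8);rep(f"s={s} hit={g}")
    if g:break
im=robot.grab_frame("scene");cv2.imwrite("pics/s7.png",cv2.resize(im[160:260,220:345],None,fx=6,fy=6,interpolation=cv2.INTER_CUBIC))
E
```

```text
pre gap 107.98896469856878 lat 0.007622091456997021 z 117.7080608070081 F ax/lat/z 0.4736522970317813 0.5578068185977082 0.0717352972430525 w 32.58239938307369 t 20.775
s=0.075 hit=False gap 75.18292325985549 lat 0.06189576295402913 z 118.06988305349203 F ax/lat/z 0.546667178901227 0.02293137219135369 -1.3809321928411682 w 32.67004161777641 t 21.5833
s=0.05 hit=False gap 50.045733253082 lat 0.07383699257735352 z 118.08059014743729 F ax/lat/z 0.6317398857940011 0.13550949734187476 -1.117502870284596 w 32.43859414696639 t 22.2333
```

View pics/s7.png

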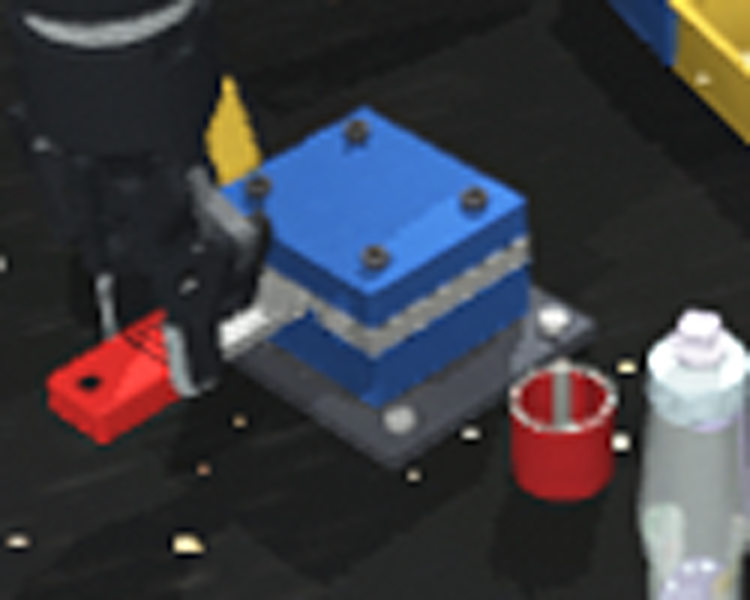

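The blade has gone into the slot with no contact force. I'll drive it on to the shoulder.

```bash
python3 - <<'E'
from fx import *
line0=np.load("line0.npy");z=.1182
at=lambda s:line0+U*(.0565-.017-s)
def rep(m):
    o=robot.observe();f=o["ft_force"];print(m,"gap %.1f lat %.2f z %.1f"%(((line0+U*.0395-o["tool_pos"][:2])@U)*1000,((o["tool_pos"][:2]-line0)@N)*1000,o["tool_pos"][2]*1000),"F %.1f %.1f %.1f"%(f[:2]@U,f[:2]@N,f[2]),"w %.1f"%(o["gripper_width"]*1000),"t",o["time"])
g=robot.line_to([*at(.010),z],vel=.05,guard=12);rep(f"10 hit={g}")
if not g:
    g=robot.line_to([*at(-.008),z],vel=.02,guard=10);rep(f"end hit={g}")
im=robot.grab_frame("scene");cv2.imwrite("pics/s8.png",cv2.resize(im[160:260,220:345],None,fx=6,fy=6,interpolation=cv2.INTER_CUBIC))
E
```

```text
10 hit=False gap 10.2 lat 0.05 z 118.1 F 0.4 -0.4 -1.0 w 32.9 t 23.2333
end hit=True gap 0.9 lat 0.09 z 117.4 F -0.5 0.5 -1.1 w 32.5 t 23.8083
```

Contact came at the expected gap. I'll lower onto the slot floor, press home again, release and retreat.

```bash
python3 - <<'E'
from fx import *
line0=np.load("line0.npy")
at=lambda s:line0+U*(.0565-.017-s)
def rep(m):
    o=robot.observe();f=o["ft_force"];print(m,"gap %.1f lat %.2f z %.1f"%(((line0+U*.0395-o["tool_pos"][:2])@U)*1000,((o["tool_pos"][:2]-line0)@N)*1000,o["tool_pos"][2]*1000),"F %.1f %.1f %.1f"%(f[:2]@U,f[:2]@N,f[2]),"w %.1f"%(o["gripper_width"]*1000),"t",o["time"])
g=robot.line_to([*at(.002),.113],vel=.015,guard=5);rep(f"down {g}")
z=robot.observe()["tool_pos"][2]
g=robot.line_to([*at(-.008),z],vel=.015,guard=12);rep(f"press {g}")
robot.set_gripper(.055);robot.pause(.3);rep("open")
p=robot.observe()["tool_pos"]
robot.line_to([p[0],p[1],.20],vel=.15);
q=p[:2]-U*.03
robot.line_to([*q,.28],vel=.2)
C=cal("wrist");im=robot.grab_frame("wrist");np.savez("w9.npz",K=C[0],R=C[1],t=C[2])
a=im[0:330,120:520];s=robot.grab_frame("scene")[175:245,235:320]
s=cv2.resize(s,(400,330),interpolation=cv2.INTER_CUBIC);cv2.imwrite("pics/f9.png",np.hstack([a,s]));cv2.imwrite("pics/w9.png",im);rep("end")
E
```

```text
down True gap 1.5 lat 0.03 z 114.6 F -1.1 -0.3 4.4 w 32.4 t 24.1333
press True gap 0.3 lat 0.06 z 114.7 F -1.0 -0.4 5.5 w 32.6 t 24.475
open gap 0.8 lat 0.19 z 113.9 F 0.3 0.0 0.6 w 54.9 t 25.125
end gap 31.1 lat 0.27 z 277.7 F 0.2 0.5 0.1 w 55.1 t 26.525
```

View pics/f9.png

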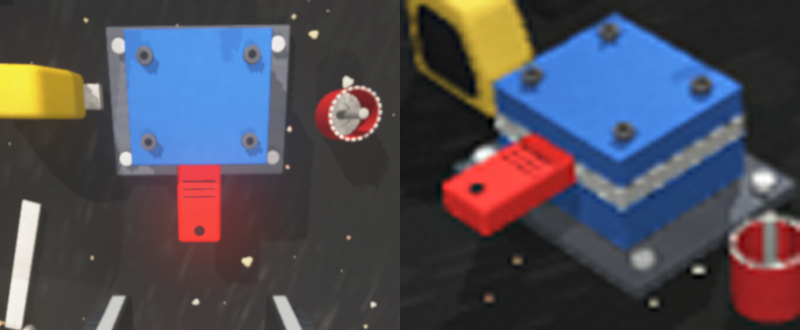

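The gauge rests level in the slot, with the grip meeting the face at row 165 in the wrist view. The tape measure and hole saw have not moved. One numeric check for a remaining gap.

```bash
python3 - <<'E'
from fx import *
im=cv2.imread("pics/w9.png");d=np.load("w9.npz");C=d["K"],d["R"],d["t"];line0=np.load("line0.npy")
m=(im[...,2]>130)&(im[...,1]<90)&(im[...,0]<90);m[:,:280]=0;m[:,360:]=0;m[:150]=0;m[260:]=0
for c in(305,312,326,333):
    y=np.flatnonzero(m[:,c]);P=onplane([(c,y[0]-.5),(c,y[-1]+.5)],.056,C)
    print(c,y[0],y[-1],(P[:,:2]-line0)@U*1000,(P[:,:2]-line0)@N*1000)
    print([tuple(map(int,im[r,c])) for r in range(158,170)])
x=np.flatnonzero(m[210]);print(x[0],x[-1],(onplane([(x[0]-.5,210),(x[-1]+.5,210)],.056,C)[:,:2]-line0)@N*1000)
E
```

```text
305 166 242 [53.35602342 -8.91436174] [ 9.91869407 11.13757803]
[(228, 146, 97), (228, 146, 98), (228, 145, 98), (227, 144, 98), (223, 140, 98), (210, 129, 107), (169, 106, 143), (122, 82, 199), (88, 70, 228), (76, 66, 236), (76, 66, 238), (75, 66, 239)]
312 166 242 [53.30779236 -8.96569639] [4.52483628 5.40451015]
[(229, 147, 98), (229, 147, 99), (229, 146, 99), (229, 147, 101), (225, 144, 102), (211, 131, 109), (168, 107, 145), (120, 82, 199), (87, 69, 228), (78, 67, 237), (77, 67, 239), (75, 66, 239)]
326 166 242 [53.21132991 -9.06836605] [-6.26291374 -6.0616645 ]
[(230, 147, 100), (230, 147, 101), (230, 147, 101), (229, 146, 102), (225, 142, 102), (207, 128, 115), (162, 103, 156), (113, 78, 208), (83, 67, 230), (77, 66, 237), (77, 67, 239), (75, 65, 239)]
333 166 242 [53.16309854 -9.11970105] [-11.65680596 -11.79477127]
[(229, 148, 99), (228, 147, 100), (228, 147, 100), (229, 147, 101), (224, 142, 102), (205, 127, 114), (158, 100, 155), (109, 76, 208), (83, 67, 231), (76, 66, 238), (77, 67, 239), (76, 67, 239)]
297 340 [ 17.38645714 -17.71827256]
```

There's no dark line at the shoulder, but the block's edge could hide a gap of 1–3 mm. I'll nudge the grip's back end gently with closed fingertips to be sure it is seated.

```bash
python3 - <<'E'
from fx import *
line0=np.load("line0.npy")
def rep(m):
    o=robot.observe();f=o["ft_force"];print(m,"along %.1f lat %.2f z %.1f"%((o["tool_pos"][:2]-line0)@U*1000,(o["tool_pos"][:2]-line0)@N*1000,o["tool_pos"][2]*1000),"F %.1f %.1f %.1f"%(f[:2]@U,f[:2]@N,f[2]),"t",o["time"])
ROT[1]=0;robot.line_to([*(line0-.055*U),.25],vel=.2,rotation=[180,0,20.4]);robot.set_gripper(0)
robot.line_to([*(line0-.055*U),.118],vel=.15);rep("down")
g=robot.line_to([*(line0-.030*U),.118],vel=.05,guard=4);rep(g)
for _ in range(2):
    g=robot.line_to([*(line0-.010*U),.118],vel=.015,guard=12);rep(g)
robot.line_to([*(line0-.055*U),.118],vel=.1);robot.line_to([*(line0-.055*U),.28],vel=.2);robot.pause(.3)
C=cal("wrist");im=robot.grab_frame("wrist")
m=(im[...,2]>130)&(im[...,1]<90)&(im[...,0]<90);m[:,:260]=0;m[:,380:]=0;m[:110]=0;m[270:]=0
c=int(np.flatnonzero(m.any(0)).mean());y=np.flatnonzero(m[:,c])
print(c,y[0],y[-1],(onplane([(c,y[0]-.5),(c,y[-1]+.5)],.056,C)[:,:2]-line0)@U*1000)
s=robot.grab_frame("scene");cv2.imwrite("pics/f10.png",np.hstack([cv2.resize(s[175:245,235:320],(400,330),interpolation=cv2.INTER_CUBIC),s[165:431,240:460][:, :].copy() if 0 else cv2.resize(s[170:430,230:470],(305,330))]));rep("end")
E
```

```text
down along -54.5 lat -0.12 z 118.9 F -0.4 -0.2 0.8 t 28.625
False along -30.1 lat 0.04 z 117.9 F -1.3 -0.5 -0.6 t 29.275
True along -18.5 lat 0.07 z 116.7 F -0.5 1.0 -0.4 t 30.1667
True along -18.1 lat 0.37 z 115.7 F 0.0 0.1 0.5 t 30.5
319 110 155 [24.46192752 -8.75564877]
end along -55.1 lat 0.03 z 279.7 F -0.3 -0.1 -0.7 t 32.375
```

View pics/f10.png

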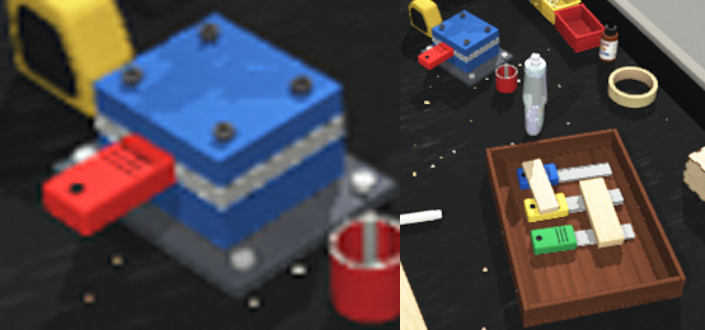

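The 12 N nudge left the grip's rear edge in place (−9.0 mm before, −8.8 mm after), so the shoulder is against the face. The bottle, tape measure and hole saw are standing where they were. The other gauges and both wood pieces are in the tray.

```bash
python3 -c "
from plant import robot
print(robot.job_done())"
```

```text
the job is handed in; nothing more can be done
None
```

The red gauge is in the fixture slot with its shoulder against the near face, nothing else was disturbed beyond shifting one wood piece within the tray, and the job was handed in at about 32 s.

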